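Load a paint jar on the jar mill

ROBOT

A 6-joint arm with a two-finger parallel gripper is mounted at the origin on the work surface. World frame = base frame: x ahead of the robot, y to its left, z up, the work surface at z = 0. Lengths are in m, angles in rad, forces in N, time in s.
With the tool pointing down it reaches from about 0.275 to 0.725 m from the base axis. Payload 5.6 kg.
Tool frame: the origin (TCP) lies at the very end of the fingers, on their centre line; the grasp point (between the pads) lies env.hold_point_z behind it (env.hold_point_z is the distance from the TCP to the grasp point, in m); z points along the fingers, y is the direction in which the jaws open and shut (so a half turn about z gives the same grasp; the last joint's range is limited). The gripper opens to 85 mm and grips with 20 to 120 N. Pads are 22 mm wide; open, the fingers measure 114 mm over their backs; the gripper's body (76 mm by 85 mm) begins 54 mm behind the grasp point. The pads swing forward as they close: fully open they stand 13 mm farther back than shut.
Start: joints at [1.411, 0.255, 0.108, 0, -1.424, -0.285], TCP at [0.237, 0.496, 0.207] pointing down, gripper open.
Joint ranges: [-2.95, 2.95], [-1.21, 1.97], [-1.09, 1.5], [-2.87, 1.71], [-2.94, -0.07], [-3.05, 3.05]. Speed limits (rad/s): [2.57, 2.57, 3.14, 3.14, 3.14, 3.14].

INTERFACE

Orientations are given as a unit quaternion [w, x, y, z].
In Python, from rig import env, vision, ticket, recognise, landmark_of gives the robot as it stands.
- The arm moves only by the shell command python3 -m handwheel 'ROWS' [OPENING] [FORCE]. ROWS is JSON, a list that holds one entry, the list of rows, each a list of 6 numbers: the shift along the tool's x, y, z in mm, then the turn, a rotation vector about the tool's x, y, z in rad. A call has 1 to 20 rows; each row shifts and turns the pose as measured when the row begins, along the tool's axes as they then stand; what a row does not reach is not made up. A row lasts 1/10 s, in which the tool goes at most 50 mm and 8.59 degrees, less where a joint would pass 70% of its speed; a pose out of reach is approached as far as the arm can. A call with a gripper value outside its range is refused whole. OPENING is the closure, from 0 (fully open) to 1 (shut), set as the call begins (- or left out, the last holds). The fingers move at their own pace and stop on an object; FORCE is the grip in N (left out, the last holds). Time passes only in rows, so rows that do not move let the fingers close. It gives the time, the measured TCP pose, the force and the opening at its end, in the units of the state.
- env.read_state(): the state, without advancing time (a new reading comes with each control period).
- vision.capture(name): name is "scene" or "top" or "wrist"; returns a dict with "img" (400x640x3 uint8, red, green, blue), "fx", "fy", "cx", "cy" (pixels), "R" (3x3) and "t" (3): a world point X has camera coordinates R X + t; the wrist camera has in their place "tool_from_camera" (4x4, takes a point from camera to tool coordinates, whose origin is the TCP and whose axes are the flange's). Camera axes: x right, y down, z forward; pixel columns grow to the right and rows downward; lengths in m; the calibration is good to about 2 mm. A picture is of the moment at which its call begins: read the wrist's pose just before it. There is no depth.
- ticket.close_job(): hands the job in, once; it reports no verdict.
Trained networks look in a picture, given as the dict that the camera call returned (one of the last four; its "shot" number tells which), for a name from the list of things; names that differ only in an ending like _2 or _b are one class to them, and where a whole thing is asked for, a point or a joint stands for the part that bears it (a point fixed in the world has none). Each returns a list of dicts, best first, with "conf" (0 to 1); they miss things now and then, are a little off and sometimes report something else, mostly with a low value. They report only what shows in the picture. A call takes as long as a camera call.
- recognise(picture, target): "xyz" ([x, y, z] in m, in world coordinates, good to about 4 mm: the middle of the surface that is visible of it).
- landmark_of(picture, target): "xyz" ([x, y, z] in m, in world coordinates, good to about 4 mm: a listed point, or the origin of a listed thing).
The state is a dict: "t": time; "qpos": joint angles; "qd": joint speeds; "joint_efforts": joint torques, N m; "ee_pos": TCP position; "tcp_rot": TCP orientation; "contact_force": force on the tool from outside, world axes, zero at the start; "wrist_torque": the same for the moment, N m; "width": finger opening in m.
Only numpy, scipy, OpenCV 4.12 (cv2) and the standard library are available. Lean on these libraries where they do the work, as an engineer would, in place of code of your own. Each camera call takes 0.05 s, during which the arm holds its last target. There are 200 camera calls.

TASK

Take the yellow-lidded paint jar from the tray and lay it gently on its side on the two rollers of the jar mill, lid towards the orange sliding stop, and let go. Then slide the stop along until the jar is held snug between it and the fixed end plate at the other end. Leave the blue- and green-lidded jars standing where they are.

Things in the scene. Friction and masses are not known exactly. Their poses are not given: they have to be found in the camera images.
- yellow (a point): centre (half-way up, 55 mm above its base) of the round white plastic paint jar with the yellow lid and band, to be laid on the mill. 110 mm tall in all; body 64 mm across from the base to 84 mm up, then a short shoulder; lid 54 mm across from 90 to 110 mm up; about 0.3 kg. z runs along the jar's axis from base to lid.
- blue (a point): centre of the like jar with the blue lid and band; stays in the tray
- green (a point): centre of the like jar with the green lid and band; stays in the tray
- tray: fixed shallow black tray, 360 mm (its x) by 140 mm (its y), walls 24 mm high and 4 mm thick, floor at most 5 mm thick; origin under its centre, on the bench. The three jars stand upright in it in a row along its x axis, about 110 mm apart, in any order.
- seat (a point): middle of the inner face of the mill's fixed steel end plate, at the height of a lying jar's axis (114 mm above the bench); axes as the mill's. A seated jar's axis is the y line through this point, its base against the plate. The plate is 110 mm wide and its top is 8 mm above this point; the low plate at the rollers' other end, 267 mm off, stays 20 mm below it.
- stop_face (a point): middle of the face of the orange sliding stop that looks at the fixed end plate, at the height of a lying jar's axis; same axes as the mill. The stop is an upright plate 150 mm wide (x), 10 mm thick, from 22.5 mm below to 22.5 mm above this point.
- stop_grip (a point): grip point on the black handle at the back of the stop: an upright bar 16 mm (x) by 12 mm (y), which stands 49 mm above the stop's orange plate and can be pinched across x from above. This point is 52 mm above and 16 mm behind (mill's +y) stop_face, 29 mm above the top of the orange plate and 20 mm below the handle's top.
- stop (a joint): travel of the stop, 0 to 0.15 m; it grows as the stop goes towards the fixed end plate (along the mill's -y). At 0 its face is 240 mm from the fixed plate. Slides with about 1.5 N of friction and stays where it is left.
- mill: fixed grey jar mill, 180 mm (x) by 300 mm (y), housing top 62 mm above the bench; origin under its centre, on the bench. y runs along its two rollers, from the fixed steel end plate towards the orange stop. Rollers: rubber, turn freely, 20 mm in diameter, 264 mm long, axes at x = -21 and +21 mm, 78 mm above the bench; free room beside them down to the housing top.

How it is judged:
By the outcome, as a careful person would: the job done as asked, in the order asked, and still so for the second after the job is handed in, with the robot touching nothing.
It also fails if it takes over 58 s, if anything falls off the work surface, if the arm or the gripper's body presses on something with over 40 N, if the wrist force passes 120 N, or if a joint passes its speed limit or range.

## Working session

There is one attempt and no reset: what is moved stays moved. The work goes in short steps, Python scripts to look and compute and a shell command to move; the robot and the scene stay as the last step left them, time stands still between calls to the robot, and variables do not carry over. Pictures are saved under pics/ and viewed, about 8 in all and at most 12, crops included, and the job is handed in when it is done.

```bash
ls; mkdir -p pics; cat > h.py <<'E'
import numpy as np, cv2
from scipy.spatial.transform import Rotation as R
from rig import env, vision, ticket, recognise, landmark_of
def rot(s):
    q=s["tcp_rot"]; return R.from_quat([q[1],q[2],q[3],q[0]])
def rel(target_pos, target_R=None):
    s=env.read_state(); r=rot(s)
    d=r.inv().apply(np.array(target_pos)-s["ee_pos"])*1000
    w=(r.inv()*target_R).as_rotvec() if target_R is not None else None
    return d,w
E
python3 - <<'E'
from h import *
s=env.read_state()
print(s["t"],s["ee_pos"],s["tcp_rot"],s["width"],env.hold_point_z); print(rot(s).as_matrix().round(3))
for n in ["scene","top"]:
    p=vision.capture(n); cv2.imwrite(f"pics/{n}0.png",p["img"][:,:,::-1])
    for k in ["yellow","blue","green","tray","seat","stop_face","stop_grip","mill"]:
        print(n,k,[(np.round(o["xyz"],4).tolist(),round(o["conf"],2)) for o in landmark_of(p,k)][:2])
E
```

```text
pics
0.0 [0.2363547  0.4960163  0.20597643] [ 9.47439711e-04  9.75367007e-01 -2.20586194e-01 -1.88424282e-04] 0.08570407023773485 0.0187
[[ 0.903 -0.43  -0.001]
 [-0.43  -0.903 -0.002]
 [ 0.     0.002 -1.   ]]
scene yellow [([0.4364, 0.2196, 0.0586], 0.77)]
scene blue [([0.6475, 0.2293, 0.0617], 0.8), ([0.4366, 0.2183, 0.06], 0.53)]
scene green [([0.5425, 0.2212, 0.0637], 0.72)]
scene tray [([0.5417, 0.2118, 0.0017], 0.75)]
scene seat [([0.5325, -0.3638, 0.1191], 0.81), ([0.5257, -0.2285, 0.0037], 0.36)]
scene stop_face [([0.5171, -0.1349, 0.1158], 0.9)]
scene stop_grip [([0.5165, -0.1185, 0.1673], 0.71)]
scene mill [([0.5241, -0.2313, 0.0032], 0.72)]
top yellow [([0.4333, 0.2175, 0.0558], 0.6)]
top blue [([0.6458, 0.2333, 0.0613], 0.67), ([0.5438, 0.2184, -0.0012], 0.62)]
top green [([0.5377, 0.2228, 0.0557], 0.77), ([0.6448, 0.2325, 0.0601], 0.63)]
top tray [([0.5404, 0.2176, -0.0012], 0.71)]
top seat [([0.5282, -0.3588, 0.1153], 0.8)]
top stop_face [([0.5201, -0.1348, 0.1147], 0.79), ([0.5218, -0.2248, 0.0022], 0.62)]
top stop_grip [([0.5191, -0.116, 0.1663], 0.55), ([0.52, -0.2291, -0.0005], 0.39)]
top mill [([0.524, -0.2275, 0.0007], 0.76)]
```

View pics/top0.png

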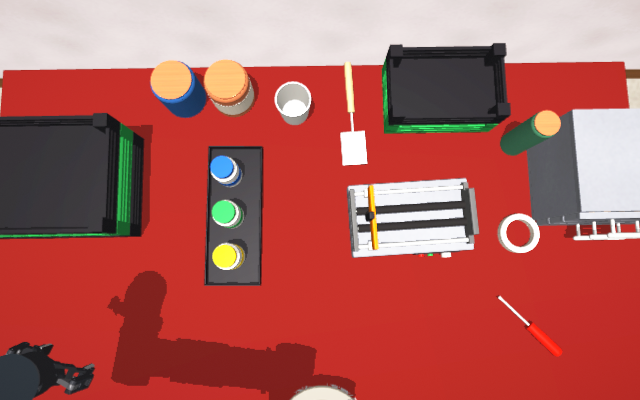

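View pics/scene0.png

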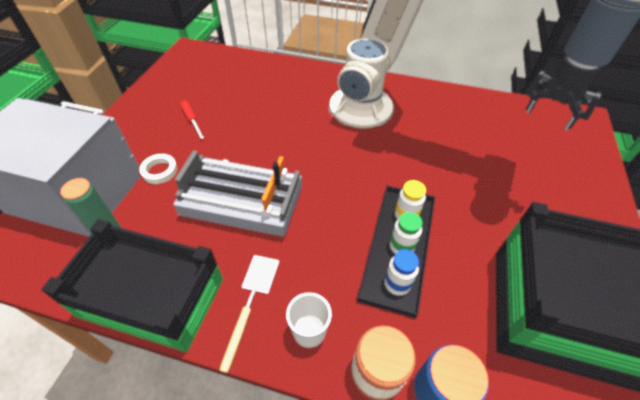

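The top view shows yellow at (228,256), green at (228,212) and blue at (225,170). The mill has its fixed plate on the right at (473,210) and the orange stop at (374,217), handle at (370,216). The scene view agrees: yellow is the tray jar nearest the robot. Next I refine the mill yaw and the lid centre from colours.

```bash
cat >> h.py <<'E'
def bp(p,uv,z):
    uv=np.atleast_2d(uv).astype(float)
    d=np.c_[(uv[:,0]-p["cx"])/p["fx"],(uv[:,1]-p["cy"])/p["fy"],np.ones(len(uv))]@p["R"]
    c=-p["R"].T@p["t"]; return c+d*((z-c[2])/d[:,2])[:,None]
def hsv(p): return cv2.cvtColor(p["img"],cv2.COLOR_RGB2HSV)
E
python3 - <<'E'
from h import *
p=vision.capture("top"); H=hsv(p)
def blob(m):
    n,l,s,c=cv2.connectedComponentsWithStats(m.astype(np.uint8)); i=1+np.argmax(s[1:,4]); return np.argwhere(l==i)[:,::-1],s[i]
print("cam",-p["R"].T@p["t"])
win=np.zeros(H.shape[:2],bool); win[140:290,200:270]=1
for nm,lo,hi in [("y",22,34),("g",45,85),("b",95,125)]:
    px,s=blob(win&(H[...,0]>=lo)&(H[...,0]<=hi)&(H[...,1]>130)&(H[...,2]>90)); print(nm,s,bp(p,px.mean(0),.112).round(4))
# green/yellow lid may include band; enclosing-circle alternative
win[:]=0; win[170:262,340:482]=1
px,s=blob(win&(H[...,0]>=8)&(H[...,0]<=22)&(H[...,1]>150)&(H[...,2]>120)); print("or",s)
# orange plate: line through its pixels
vx,vy,x0,y0=cv2.fitLine(px.astype(np.float32),cv2.DIST_L2,0,.01,.01).ravel()
q=bp(p,[[x0-40*vx,y0-40*vy],[x0+40*vx,y0+40*vy],[x0,y0]],.13); d=q[1]-q[0]; print("plate mid",q[2].round(4),"dir",np.degrees(np.arctan2(d[1],d[0])))
dark=win&(H[...,2]<70); cols=range(385,460)
for r0,r1 in [(195,218),(218,245)]:
    pts=[(c,np.mean([r for r in range(r0,r1) if dark[r,c]])) for c in cols if dark[r0:r1,c].any()]
    Q=bp(p,pts,.085); k=np.polyfit(Q[:,1],Q[:,0],1); print("roller yaw deg",np.degrees(np.arctan(-k[0])),"x at y=-.3,-.36",np.polyval(k,[-.3,-.36]))
im=p["img"][160:270,330:490,::-1]; cv2.imwrite("pics/mill.png",cv2.resize(im,None,fx=5,fy=5,interpolation=2))
E
```

```text
cam [0.42235901 0.00792396 1.159803  ]
y [212 245  24  22 431] [[0.4338 0.2219 0.112 ]]
g [212 201  23  22 402] [[0.5379 0.2244 0.112 ]]
b [210 155  23  23 411] [[0.646  0.2297 0.112 ]]
or [368 185   8  65 156]
plate mid [ 0.5162 -0.1229  0.13  ] dir -177.66187758622272
roller yaw deg 2.846938911683607 x at y=-.3,-.36 [0.54670156 0.54968532]
roller yaw deg 2.818685220309059 x at y=-.3,-.36 [0.50489543 0.50784953]
```

View pics/mill.png

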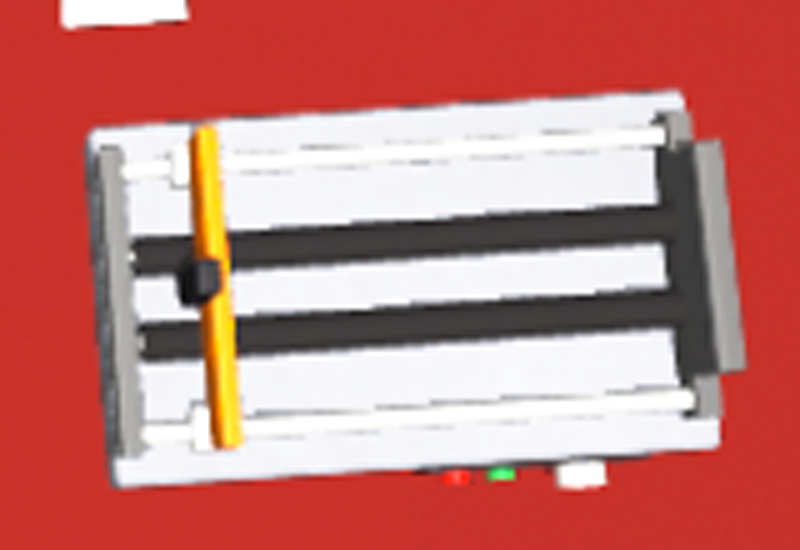

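Rollers are 41.8 mm apart when back-projected (42 expected) and the yaw is 2.8°. The yellow lid centre is about (0.434, 0.221). I'll pick the jar with the tool pitched 30° below horizontal, then reuse that tilt when laying it down.

```bash
cat >> h.py <<'E'
phi=np.radians(27); c3,s3=np.cos(np.radians(30)),.5
def fr(y,z): return R.from_matrix(np.c_[np.cross(y,z),y,z])
yt=np.array([-np.sin(phi),np.cos(phi),0]); zt=np.array([c3*np.cos(phi),c3*np.sin(phi),-s3])
PICK=fr(yt,zt); DOWN=fr(yt,np.array([0,0,-1.]))
G=np.array([.4345,.2205,.067])
ym=np.radians(2.83); MX=np.array([np.cos(ym),np.sin(ym),0]); MY=np.array([-np.sin(ym),np.cos(ym),0]); Z=np.array([0,0,1.])
PLACE=fr(-MX,-s3*MY-c3*Z)
E
python3 - <<'E'
from h import *
p=vision.capture("top")
print("seat est", bp(p,[[330+697/5,160+255/5]],.122))
print(rel(G+[0,0,.12]+.0187*zt,DOWN))
E
```

```text
seat est [[ 0.52793753 -0.35507572  0.122     ]]
(array([307.24398603, 151.15757748,  29.24967273]), array([-6.42214854e-06,  8.80360498e-05,  2.22555004e+00]))
```

```bash
python3 -m handwheel '[[[38,19,0,0,0,0],[38,19,0,0,0,0],[38,19,0,0,0,0],[38,19,0,0,0,0],[38,19,0,0,0,0],[38,19,0,0,0,0],[38,19,0,0,0,0],[38,19,0,0,0,0]]]' 0
python3 -m handwheel '[[[0,0,0,0,0,0.148],[0,0,0,0,0,0.148],[0,0,0,0,0,0.148],[0,0,0,0,0,0.148],[0,0,0,0,0,0.148],[0,0,0,0,0,0.148],[0,0,0,0,0,0.148],[0,0,0,0,0,0.148],[0,0,0,0,0,0.148],[0,0,0,0,0,0.148],[0,0,0,0,0,0.148],[0,0,0,0,0,0.148],[0,0,0,0,0,0.148],[0,0,0,0,0,0.148],[0,0,0,0,0,0.148]]]'
python3 -c "
from h import *
s=env.read_state();print(s['qpos'],s['ee_pos']);print(rel(G+[0,0,.12]+.0187*zt,PICK))"
```

```text
t: 1.8
ee_pos: [0.4505, 0.2231, 0.2067]
tcp_rot: [-0.001, 0.976, -0.216, 0.0]
contact_force: [1.1, 0.1, 0.7]
width: 0.0857
t: 3.3
ee_pos: [0.4541, 0.2169, 0.2073]
tcp_rot: [0.001, -0.224, 0.975, 0.0]
contact_force: [0.2, 0.1, 0.7]
width: 0.0847
[ 7.58396860e-01  1.59954936e-01 -1.22395638e-02  1.19443983e-03
 -1.39611837e+00 -1.87710727e+00] [0.45408086 0.21688237 0.20726114]
(array([-0.08019906, 12.12913293, 29.60694367]), array([-0.01027986, -1.04444606, -0.01696988]))
```

```bash
python3 -m handwheel '[[[0,0,0,0,-0.149,0],[0,0,0,0,-0.149,0],[0,0,0,0,-0.149,0],[0,0,0,0,-0.149,0],[0,0,0,0,-0.149,0],[0,0,0,0,-0.149,0],[0,0,0,0,-0.149,0],[0,0,0,0,0,0],[0,0,0,0,0,0]]]'
python3 -c "
from h import *
s=env.read_state();print(s['qpos'],s['ee_pos']);print(rel(G+[0,0,.12]+.0187*zt,PICK))
p=vision.capture('wrist');cv2.imwrite('pics/w1.png',p['img'][:,:,::-1])"
```

```text
t: 4.2
ee_pos: [0.4951, 0.1943, 0.2527]
tcp_rot: [0.404, -0.183, 0.894, 0.067]
contact_force: [0.5, -0.4, 0.2]
width: 0.0852
[ 0.64390325 -0.33176516 -0.98388633  1.1508292  -0.22530439 -2.86089653] [0.49506002 0.19430811 0.25271385]
(array([74.87596861, 50.70099922, 26.66095943]), array([-0.08040468, -0.20378894, -0.02367712]))
```

View pics/w1.png

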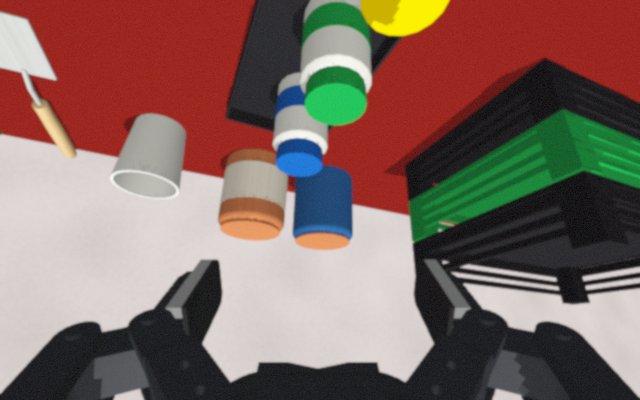

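The wrist view shows the jars top-centre. The arm stalled near its elbow limit (j2 −0.98), so a radial 30° approach is out of reach here. I'll approach along +y with the jaws along x instead. To check reach first, I'll fit a small kinematic model from recorded states.

```bash
cat >> h.py <<'E'
import json
def log():
    s=env.read_state(); open("log.jsonl","a").write(json.dumps([list(map(float,s[k])) for k in("qpos","ee_pos","tcp_rot")])+"\n"); return s
PICK=fr(-MX,c3*MY-s3*Z); DOWN=fr(-MX,-Z); zt=PICK.as_matrix()[:,2]
E
cat > log.jsonl <<'E'
[[1.411,0.255,0.108,0,-1.424,-0.285],[0.2363547,0.4960163,0.20597643],[9.47439711e-04,9.75367007e-01,-2.20586194e-01,-1.88424282e-04]]
[[0.75839686,0.159954936,-0.0122395638,0.00119443983,-1.39611837,-1.87710727],[0.45408086,0.21688237,0.20726114],[0.001,-0.224,0.975,0]]
E
L='python3 -c "from h import *;log()"'
eval $L
python3 -m handwheel '[[[0,0,-40,0,0.14,0],[0,0,-40,0,0.14,0],[0,0,0,0,0.14,0]]]'; eval $L
python3 -m handwheel '[[[0,0,0,0,0.14,0],[0,0,0,0,0.14,0],[0,0,0,0,0.14,0]]]'; eval $L
python3 -m handwheel '[[[0,0,0,0,0,0.14],[0,0,0,0,0,0.14],[0,0,0,0,0,0.14],[0,0,0,0,0,0.14]]]'; eval $L
python3 -m handwheel '[[[0,0,0,0,0,0.14],[0,0,0,0,0,0.14],[0,0,0,0,0,0.14],[0,0,0,0,0,0.14]]]'; eval $L
python3 - <<'E'
from h import *
print(env.read_state()["qpos"],rel([.434,.2,.3],DOWN))
E
```

```text
t: 4.55
ee_pos: [0.4932, 0.1671, 0.2974]
tcp_rot: [0.311, -0.169, 0.935, 0.025]
contact_force: [3.6, -3.3, 3.3]
width: 0.0856
t: 4.85
ee_pos: [0.4843, 0.1826, 0.2994]
tcp_rot: [0.098, -0.186, 0.978, -0.001]
contact_force: [0.6, 0.2, 1.6]
width: 0.0851
t: 5.25
ee_pos: [0.4815, 0.2022, 0.2921]
tcp_rot: [0.079, 0.089, 0.992, 0.029]
contact_force: [-0.0, 0.3, 0.4]
width: 0.0851
t: 5.65
ee_pos: [0.4777, 0.2136, 0.2878]
tcp_rot: [0.052, 0.353, 0.933, 0.053]
contact_force: [0.2, 0.2, -0.2]
width: 0.0854
[ 0.75589889  0.07442702  0.0624942   0.04725301 -1.4174028  -3.05416192] (array([ 22.83768133, -36.95055091, -18.83981662]), array([-2.29770522e-03,  1.89496247e-01, -2.33841757e+00]))
```

The turn sign was wrong and j5 is at its limit, so I'm turning back.

```bash

L='python3 -c "from h import *;log()"'
python3 -m handwheel '[[[3,0,0,0,0,-0.14],[3,0,0,0,0,-0.14],[3,0,0,0,0,-0.14],[3,0,0,0,0,-0.14],[3,0,0,0,0,-0.14],[3,0,0,0,0,-0.14],[3,0,0,0,0,-0.14],[3,0,0,0,0,-0.14]]]'; eval $L
python3 -m handwheel '[[[0,0,0,0,0,-0.14],[0,0,0,0,0,-0.14],[0,0,0,0,0,-0.14],[0,0,0,0,0,-0.14],[0,0,0,0,0,-0.14],[0,0,0,0,0,-0.14],[0,0,0,0,0,-0.14],[0,0,0,0,0,-0.14]]]'; eval $L
python3 -m handwheel '[[[0,0,0,0,-0.14,0],[0,0,0,0,-0.14,0],[0,0,0,0,-0.14,0]]]'; eval $L
cat > kin.py <<'E'
from h import *
from scipy.optimize import least_squares
D=[json.loads(l) for l in open("log.jsonl")]
Rv=lambda a,v: R.from_rotvec(a*np.array(v,float))
def fk(q,k,sg=(1,1)):
    r0=Rv(q[0],[0,0,1]); r1=r0*Rv(q[1],[0,1,0]); r2=r1*Rv(-q[2],[0,1,0]); r3=r2*Rv(sg[0]*q[3],[1,0,0])
    r4=r3*Rv(-q[4],[0,1,0]); r5=r4*Rv(sg[1]*q[5],[1,0,0])
    p=r0.apply([k[0],k[7],k[1]])+r1.apply([k[2],0,k[3]])+r2.apply([k[4],0,k[5]])+r4.apply([k[6],k[8],k[9]])
    return p,r5
def fit():
    best=None
    for sg in [(a,b) for a in(1,-1) for b in(1,-1)]:
        def res(k):
            o=[]
            for q,p,w in D:
                P,r=fk(q,k,sg); rr=R.from_quat([w[1],w[2],w[3],w[0]])
                o+=list((P-p)*5)+list((rr.inv()*r*R.from_rotvec(k[10:13])).as_rotvec())
            return np.r_[o,1e-3*np.array(k[:10])]
        for s in range(6):
            k0=np.r_[0,.3,0,.3,.25,0,.25,0,0,0,R.random(random_state=s).as_rotvec()]
            f=least_squares(res,k0)
            if best is None or f.cost<best[0]: best=(f.cost,f.x,sg)
    return best
LIM=np.array([[-2.95,2.95],[-1.21,1.97],[-1.09,1.5],[-2.87,1.71],[-2.94,-.07],[-3.05,3.05]])
def ik(pos,rt,k,sg,q0):
    C=R.from_rotvec(k[10:13])
    f=lambda q:np.r_[(fk(q,k,sg)[0]-pos)*5,(rt.inv()*fk(q,k,sg)[1]*C).as_rotvec()]
    r=least_squares(f,np.clip(q0,LIM[:,0]+.01,LIM[:,1]-.01),bounds=LIM.T); return r.x,r.cost
E
python3 - <<'E'
from kin import *
c,k,sg=fit(); np.save("k.npy",np.r_[k,sg]); print(c,k.round(3),sg)
for q,p,w in D: print(((fk(q,k,sg)[0]-p)*1000).round(1),end=" ")
q=env.read_state()["qpos"];print(q)
rng=np.random.default_rng(0)
def tryik(n,pos,rt):
    s=sorted([ik(pos,rt,k,sg,q if i==0 else rng.uniform(LIM[:,0],LIM[:,1])) for i in range(12)],key=lambda t:t[1]); print(n,*[(a.round(2).tolist(),float('%.2g'%b)) for a,b in s[:3]])
for a in (30,40,50):
    s,c=np.sin(np.radians(a)),np.cos(np.radians(a))
    P=fr(-MX,c*MY-s*Z); Q=fr(-MX,-s*MY-c*Z); zp=P.as_matrix()[:,2]
    tryik(f"pick{a}",G+.0187*zp,P); tryik(f"pre{a}",G+.0187*zp+[0,0,.11],P)
    tryik(f"place{a}",np.array([.5265,-.3,.114])+.0187*Q.as_matrix()[:,2],Q)
E
```

```text
t: 6.45
ee_pos: [0.4371, 0.2488, 0.2774]
tcp_rot: [0.054, -0.235, 0.97, 0.031]
contact_force: [-0.6, -0.3, -0.5]
width: 0.0854
t: 7.25
ee_pos: [0.4161, 0.2783, 0.2707]
tcp_rot: [-0.055, 0.743, -0.667, -0.019]
contact_force: [-0.2, 0.2, 0.6]
width: 0.0857
t: 7.55
ee_pos: [0.4077, 0.2951, 0.2705]
tcp_rot: [-0.194, 0.732, -0.626, -0.186]
contact_force: [0.4, -2.3, -1.3]
width: 0.0855
7.605101503134088e-06 [-0.003  0.149  0.002  0.52   0.402 -0.     0.386  0.    -0.155 -0.
 -1.209  1.209 -1.209] (-1, -1)
[0.  0.2 0.4] [-0.1 -0.1 -0.4] [ 0.  -0.1 -0.1] [0.  0.1 0.2] [-0.  0.  0.] [-0. -0. -0.] [-0. -0. -0.] [-0. -0. -0.] [-0.  -0.  -0.1] [ 0. -0. -0.] [ 0.54567331  0.01106438  0.02291753 -0.48998127 -1.33482894 -0.33365344]
pick30 ([-0.06, 0.47, -0.22, -1.09, -1.32, 0.66], 7.7e-31) ([-0.06, 0.47, -0.22, -1.09, -1.32, 0.66], 3.1e-30) ([-0.06, 0.47, -0.22, -1.09, -1.32, 0.66], 1.8e-29)
pre30 ([-0.05, 0.28, -0.14, -1.05, -1.44, 0.41], 4.4e-31) ([-0.05, 0.28, -0.14, -1.05, -1.44, 0.41], 1e-30) ([-0.05, 0.28, -0.14, -1.05, -1.44, 0.41], 2.1e-28)
place30 ([0.01, 0.32, -0.46, 0.69, -0.9, -0.42],
[... 355 characters left out ...]
.24], 8.3e-29) ([0.08, 0.2, -0.13, -0.91, -1.34, 0.24], 3.5e-27)
place40 ([0.05, 0.33, -0.59, 0.95, -0.92, -0.7], 1.8e-31) ([0.05, 0.33, -0.59, 0.95, -0.92, -0.7], 4.2e-31) ([0.05, 0.33, -0.59, 0.95, -0.92, -0.7], 8.5e-31)
pick50 ([0.21, 0.28, -0.25, -0.81, -1.08, 0.25], 1.4e-31) ([0.21, 0.28, -0.25, -0.81, -1.08, 0.25], 2.3e-31) ([0.21, 0.28, -0.25, -0.81, -1.08, 0.25], 1.6e-30)
pre50 ([0.23, 0.14, -0.13, -0.73, -1.26, 0.04], 2.3e-29) ([0.23, 0.14, -0.13, -0.73, -1.26, 0.04], 1.6e-27) ([0.23, 0.14, -0.13, -0.73, -1.26, 0.04], 5.5e-26)
place50 ([0.09, 0.38, -0.68, 1.16, -0.99, -0.95], 9e-30) ([0.09, 0.38, -0.68, 1.16, -0.99, -0.95], 7.4e-25) ([0.09, 0.38, -0.68, 1.16, -0.99, -0.95], 4.8e-21)
```

The model fits to 0.1–0.4 mm, and all the 30° poses are reachable with margin.

```bash
python3 -c "
from h import *
print(rel(G+.0187*zt+[0,0,.12],PICK), rot(env.read_state()).inv().apply(zt))"
```

```text
(array([101.00483194, -12.65517261,  48.38456672]), array([ 0.02974093, -0.50142989,  0.10228568])) [-0.47826776 -0.05354326  0.87658033]
```

```bash
python3 -m handwheel '[[[25,-3,0,0.007,-0.125,0.025],[25,-3,0,0.007,-0.125,0.025],[25,-3,0,0.007,-0.125,0.025],[25,-3,0,0.007,-0.125,0.025],[0,0,0,0,0,0],[0,0,0,0,0,0]]]'
python3 -c "
from h import *
print(rel(G+.0187*zt+[0,0,.12],PICK),env.read_state()['qpos'],env.hold_point_z)"
```

```text
t: 8.15
ee_pos: [0.4339, 0.241, 0.211]
tcp_rot: [-0.362, 0.626, -0.577, -0.38]
contact_force: [0.5, -0.1, 1.1]
width: 0.0852
(array([31.77021811,  1.0349205 , 11.13288913]), array([0.01418519, 0.05837613, 0.02380103])) [-0.06979518  0.26028919 -0.09248237 -1.08908146 -1.52931048  0.3907208 ] 0.0187
```

```bash
python3 -m handwheel '[[[16,0.5,5.5,0.014,0.058,0.024],[16,0.5,5.5,0,0,0],[0,0,0,0,0,0],[0,0,0,0,0,0]]]'
python3 -c "
from h import *
print(rel(G+.0187*zt+[0,0,.12],PICK))
print(rel(G+.0187*zt,PICK)[0])
p=vision.capture('wrist');cv2.imwrite('pics/w2.png',p['img'][:,:,::-1])"
```

```text
t: 8.55
ee_pos: [0.4336, 0.2454, 0.1835]
tcp_rot: [-0.347, 0.634, -0.589, -0.362]
contact_force: [1.1, 0.2, -0.6]
width: 0.0853
(array([ 9.36447449,  0.58260883, -4.67862107]), array([0.0084207 , 0.00319665, 0.0194562 ]))
[113.46402198   2.10246233  54.99527823]
```

View pics/w2.png

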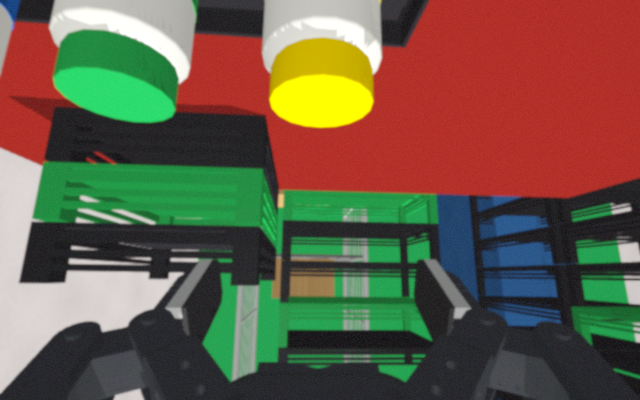

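The yellow lid is centred at (321,98) between the pads (centre column about 317), so I descend.

```bash
python3 -m handwheel '[[[9,0.5,-4,0.008,0,0.019],[13,0,7.5,0,0,0],[13,0,7.5,0,0,0],[13,0,7.5,0,0,0],[13,0,7.5,0,0,0],[0,0,0,0,0,0],[0,0,0,0,0,0]]]'
python3 -c "
from h import *
print(rel(G+.0187*zt,PICK))"
```

```text
t: 9.3
ee_pos: [0.4356, 0.2378, 0.1207]
tcp_rot: [-0.349, 0.629, -0.594, -0.36]
contact_force: [-0.6, 0.2, 0.2]
width: 0.0854
(array([55.13978658,  2.6246752 , 30.4741075 ]), array([-0.00383983,  0.00310975,  0.00932091]))
```

```bash
python3 -m handwheel '[[[13,1,7.5,0,0,0.009],[13,1,7.5,0,0,0],[13,0.5,7.5,0,0,0],[13,0.5,7.5,0,0,0],[3,0,1,0,0,0],[0,0,0,0,0,0],[0,0,0,0,0,0]]]'
python3 -c "
from h import *
print(rel(G+.0187*zt,PICK))
p=vision.capture('wrist');cv2.imwrite('pics/w3.png',p['img'][:,:,::-1])"
```

```text
t: 10.0
ee_pos: [0.4351, 0.2366, 0.0571]
tcp_rot: [-0.349, 0.627, -0.597, -0.359]
contact_force: [-0.1, 0.1, -0.0]
width: 0.0855
(array([-0.57336045,  1.37708616, -0.18709743]), array([-0.00843474,  0.00210606,  0.005009  ]))
```

View pics/w3.png

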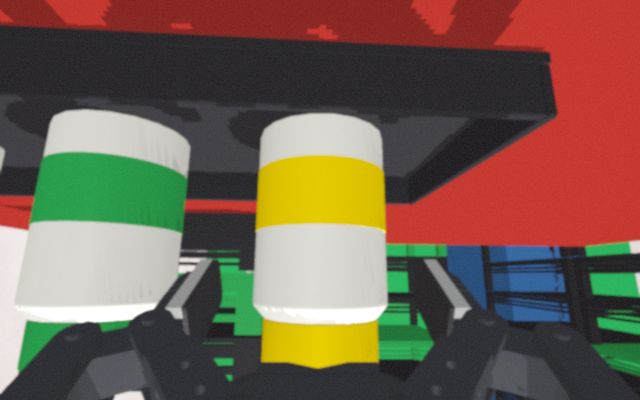

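The jar is centred between the pads. Its depth along the fingers still needs checking before I close.

```bash
python3 - <<'E'
from h import *
p=vision.capture('wrist'); T=np.linalg.inv(np.array(p["tool_from_camera"])); s=env.read_state(); r=rot(s)
def pr(x): c=T[:3,:3]@x+T[:3,3]; return (p["cx"]+p["fx"]*c[0]/c[2]).round(0),(p["cy"]+p["fy"]*c[1]/c[2]).round(0),c[2].round(3)
w=lambda X: r.inv().apply(np.array(X)-s["ee_pos"])
print(p["tool_from_camera"])
for y in(.0425,-.0425): print("tip",pr(np.array([0,y,0])),"hold",pr(np.array([0,y,-.0187])),"hold-13",pr(np.array([0,y,-.0317])))
for h in (0,84,110):
  for y in (.2205,.2175): print(h,y,"jar L/R",pr(w([.4345-.032,y,.005+h/1e3])),pr(w([.4345+.032,y,.005+h/1e3])))
for k in ("yellow",): print(landmark_of(p,k),recognise(p,k))
E
```

```text
[[ 1.00532369e-04 -9.55119803e-01 -2.96219771e-01  7.46722349e-02]
 [ 9.99999943e-01  1.91834510e-04 -2.79159543e-04  1.40020962e-04]
 [ 3.23455982e-04 -2.96219726e-01  9.55119767e-01 -1.66305152e-01]
 [ 0.00000000e+00  0.00000000e+00  0.00000000e+00  1.00000000e+00]]
tip (np.float64(395.0), np.float64(241.0), np.float64(0.181)) hold (np.float64(404.0), np.float64(256.0), np.float64(0.163)) hold-13 (np.float64(411.0), np.float64(270.0), np.float64(0.151))
tip (np.float64(240.0), np.float64(241.0), np.float64(0.181)) hold (np.float64(231.0), np.float64(256.0), np.float64(0.163)) hold-13 (np.float64(224.0), np.float64(270.0), np.float64(0.151))
0 0.2205 jar L/R (np.float64(381.0), np.float64(141.0), np.float64(0.178)) (np.float64(261.0), np.float64(138.0), np.float64(0.175))
0 0.2175 jar L/R (np.float64(382.0), np.float64(139.0), np.float64(0.175)) (np.float64(260.0), np.float64(136.0), np.float64(0.172))
84 0.2205 jar L/R (np.float64(386.0), np.float64(304.0), np.float64(0.16)) (np.float64(252.0), np.float64(303.0), np.float64(0.157))
84 0.2175 jar L/R (np.float64(388.0), np.float64(305.0), np.float64(0.157)) (np.float64(251.0), np.float64(304.0), np.float64(0.154))
110 0.2205 jar L/R (np.float64(388.0), np.float64(363.0), np.float64(0.154)) (np.float64(249.0), np.float64(363.0), np.float64(0.151))
110 0.2175 jar L/R (np.float64(390.0), np.float64(364.0), np.float64(0.151)) (np.float64(248.0), np.float64(365.0), np.float64(0.148))
[{'xyz': [0.4297, 0.2208, 0.0618], 'conf': 0.74}] [{'xyz': [0.4319, 0.1914, 0.0575], 'conf': 0.84}]
```

The predicted jar edges match the picture, but the open pads sit further back. I'll nudge forward and up about 5 mm so the pads bite around 67 mm up and the body clears the lid, then close.

```bash
python3 -m handwheel '[[[-4,1,2.5,0,0,0],[0,0,0,0,0,0],[0,0,0,0,0,0]]]' && python3 -m handwheel '[[[0,0,0,0,0,0],[0,0,0,0,0,0],[0,0,0,0,0,0],[0,0,0,0,0,0],[0,0,0,0,0,0],[0,0,0,0,0,0],[0,0,0,0,0,0],[0,0,0,0,0,0]]]' 1 45
python3 -c "
from h import *
print(env.hold_point_z)
p=vision.capture('wrist');cv2.imwrite('pics/w4.png',p['img'][:,:,::-1])"
```

```text
t: 10.5
ee_pos: [0.4342, 0.2413, 0.0606]
tcp_rot: [-0.35, 0.628, -0.596, -0.359]
contact_force: [-0.5, 0.2, -0.0]
width: 0.0852
t: 11.3
ee_pos: [0.434, 0.2406, 0.0612]
tcp_rot: [-0.35, 0.628, -0.596, -0.359]
contact_force: [-0.8, -2.1, 1.8]
width: 0.0608
0.0187
```

View pics/w4.png

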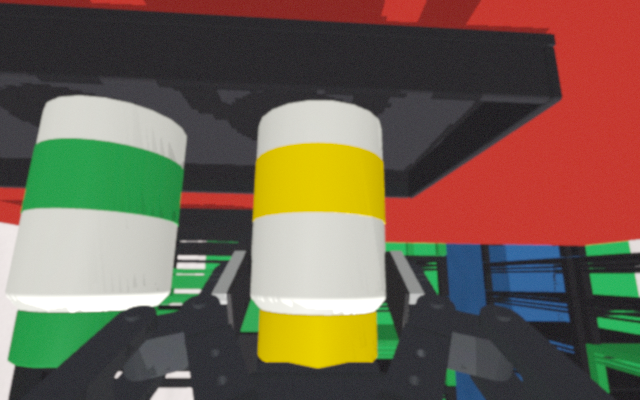

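Width 0.061 m is less than the 64 mm body, which suggests the pads are on a chord short of the diameter. I'll check the state and a zoom.

```bash
python3 -c "
from h import *
s=env.read_state();print(s['width'],s['contact_force'],s['wrist_torque'])
p=vision.capture('wrist');s=env.read_state();print(s['width'])
cv2.imwrite('pics/w5.png',cv2.resize(p['img'][220:390,180:460,::-1],None,fx=2.8,fy=2.8,interpolation=2))"
```

```text
0.06070494377711074 [-0.50680984 -1.44310552  1.92691916] [-2.4180142   0.03802383  0.08338739]
0.06020285230567664
```

View pics/w5.png

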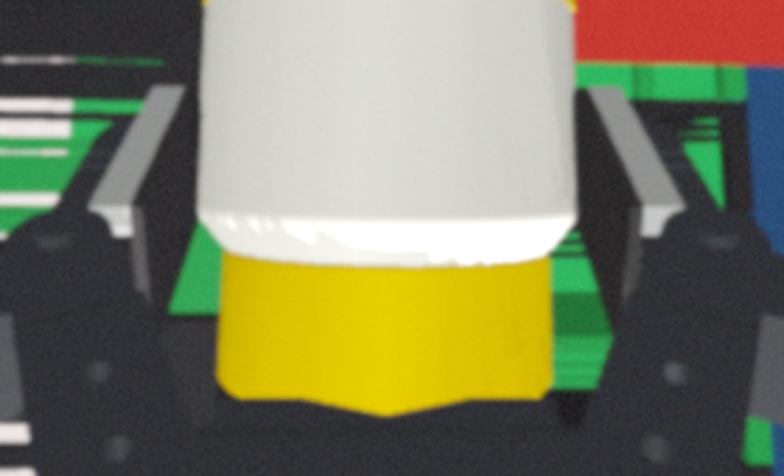

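The zoom shows both pads touching the jar. By the camera geometry the pad fronts are about 12 mm short of the diameter, and the 60 mm chord and the push-back force agree. I'll reopen, go forward and up in small steps while watching the force, and regrip.

```bash
python3 -m handwheel '[[[0,0,0,0,0,0],[0,0,0,0,0,0],[0,0,0,0,0,0],[0,0,0,0,0,0],[0,0,0,0,0,0],[-4,0,0,0,0,0],[0,0,5,0,0,0],[0,0,5,0,0,0],[0,0,0,0,0,0]]]' 0; python3 -m handwheel '[[[0,0,5,0,0,0],[0,0,0,0,0,0]]]'; python3 -m handwheel '[[[0,0,4,0,0,0],[0,0,0,0,0,0]]]'
python3 -c "
from h import *
p=vision.capture('wrist');print(rel(G+.0187*zt,PICK))
cv2.imwrite('pics/w6.png',cv2.resize(p['img'][60:390,150:490,::-1],None,fx=1.75,fy=1.75,interpolation=2))"
```

```text
t: 12.3
ee_pos: [0.4336, 0.253, 0.0595]
tcp_rot: [-0.35, 0.628, -0.596, -0.359]
contact_force: [0.1, 0.9, 0.1]
width: 0.0851
t: 12.5
ee_pos: [0.4332, 0.2579, 0.0566]
tcp_rot: [-0.35, 0.628, -0.596, -0.359]
contact_force: [-0.6, -0.4, 0.1]
width: 0.0854
t: 12.7
ee_pos: [0.433, 0.2617, 0.0543]
tcp_rot: [-0.35, 0.628, -0.596, -0.359]
contact_force: [0.2, 0.1, -0.1]
width: 0.0853
(array([  9.55036339,   0.47623725, -23.13857711]), array([-0.00879964,  0.00244875,  0.00800345]))
```

View pics/w6.png

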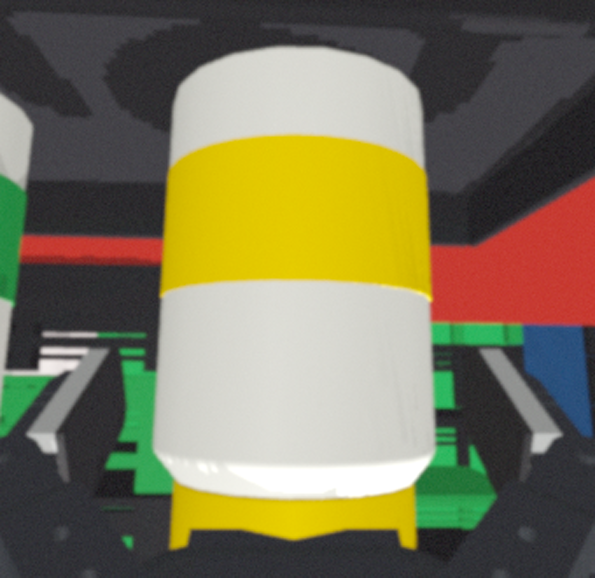

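No contact so far, and the jar is centred (column about 318) between the pads. Closing.

```bash
python3 -m handwheel '[[[0,0,0,0,0,0],[0,0,0,0,0,0],[0,0,0,0,0,0],[0,0,0,0,0,0],[0,0,0,0,0,0],[0,0,0,0,0,0],[0,0,0,0,0,0],[0,0,0,0,0,0]]]' 1 45
python3 -c "
from h import *
s=env.read_state();print(s['width'],s['contact_force'],s['wrist_torque'])"
```

```text
t: 13.55
ee_pos: [0.433, 0.2614, 0.0547]
tcp_rot: [-0.35, 0.628, -0.596, -0.359]
contact_force: [-0.8, 0.6, -0.2]
width: 0.0625
0.06245013630293451 [-0.8342143   0.55465901 -0.20133587] [-2.5439152  -0.05780812  0.03437192]
```

```bash
python3 -m handwheel '[[[-4,0,-2.5,0,0,0],[-9,0,-5,0,0,0],[-13,0,-7.5,0,0,0],[-17,0,-10,0,0,0],[-17,0,-10,0,0,0],[-17,0,-10,0,0,0],[-17,0,-10,0,0,0],[-17,0,-10,0,0,0],[-17,0,-10,0,0,0],[-17,0,-10,0,0,0],[0,0,0,0,0,0],[0,0,0,0,0,0]]]'
python3 - <<'E'
from h import *
s=env.read_state(); print(s['width'],s['contact_force'])
p=vision.capture('wrist')
cv2.imwrite('pics/w7.png',cv2.resize(p['img'][60:390,150:490,::-1],None,fx=1.5,fy=1.5,interpolation=2))
E
```

```text
t: 14.75
ee_pos: [0.4271, 0.257, 0.231]
tcp_rot: [-0.345, 0.629, -0.598, -0.357]
contact_force: [-0.3, -0.6, -4.7]
width: 0.0627
0.0626781390180581 [-0.32496072 -0.60406864 -4.71248626]
```

View pics/w7.png

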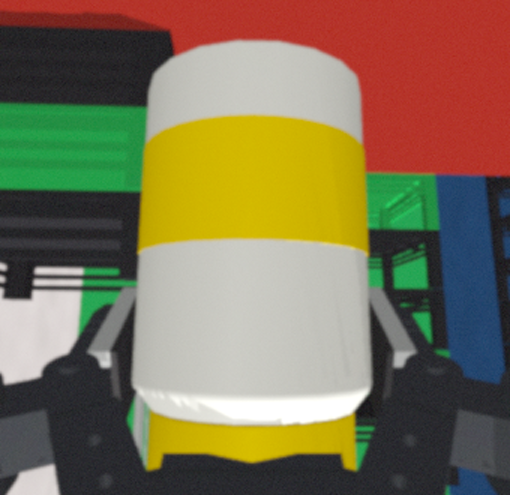

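The jar is lifted and unchanged in the grip. Next I check its pose in the tool frame by projecting the expected outline against the picture, then work out the transfer.

```bash
cat >> h.py <<'E'
RG=R.from_quat([.628,-.596,-.359,-.35]); TG=np.array([.433,.2614,.0547])
def jarpt(h,dy=0,r=0,a=0):  # jar point in tool frame
    return RG.inv().apply(np.array([.433,.2205+dy,.004])+np.array([r*np.cos(a),r*np.sin(a),h])-TG)
E
python3 - <<'E'
from h import *
p=vision.capture('wrist'); T=np.linalg.inv(np.array(p["tool_from_camera"]))
def pr(x): c=T[:3,:3]@x+T[:3,3]; return np.array([p["cx"]+p["fx"]*c[0]/c[2],p["cy"]+p["fy"]*c[1]/c[2]])
for dy in (0,.004,.008):
    f=lambda h:np.array([pr(jarpt(h,dy,.032,a)) for a in np.linspace(0,6.28,120)])
    o=[]
    for h in(0,84): q=f(h); o+=[q[:,0].min(),q[:,0].max(),q[:,1].min(),q[:,1].max()]
    print(dy,np.round(o,0))
H=hsv(p); w=(p["img"].min(2)>150)|((H[...,0]>20)&(H[...,0]<34)&(H[...,1]>150)&(H[...,2]>150))
for r in (88,95,110,130,200,260,300,315,325): 
    c=np.where(w[r,200:430])[0]+200; c=c[(c>235)&(c<402)]; print(r,c.min() if len(c) else 0,c.max() if len(c) else 0)
E
```

```text
0 [  252.   394.    82.   147.   335.   336. -1293. -1288.]
0.004 [  253.   392.    88.   150.   335.   336. -1294. -1288.]
0.008 [  254.   390.    93.   153.   335.   336. -1294. -1289.]
88 302 337
95 274 364
110 253 385
130 250 389
200 244 393
260 242 394
300 240 395
315 239 396
325 241 392
```

```bash
cat >> h.py <<'E'
RPL=R.from_rotvec(-np.pi/2*MX)*RG
SEAT=np.array([.5287,-.358,.114])
def place(gap,up): 
    return SEAT+gap*MY+up*Z-RPL.apply(jarpt(0,.004))
E
python3 - <<'E'
from kin import *
K=np.load("k.npy");k,sg=K[:13],K[13:]
q=env.read_state()["qpos"]; print(q.round(2)) if hasattr(q,'round') else print(q)
s=env.read_state(); P0=np.array(s["ee_pos"]); P1=place(.008,.12); r0=rot(s)
print("place",P1, RPL.as_matrix().round(2).tolist())
A=np.array([.45,.2,.33])
w=(r0.inv()*RPL).as_rotvec(); print("rotvec tool",w)
for i in range(6):
    q,c=ik(A,r0*R.from_rotvec(w*i/5),k,sg,q); print("rot",i,q.round(2),"%.1g"%c)
for i in range(1,7):
    q,c=ik(A+(P1-A)*i/6,RPL,k,sg,q); print("tr",i,q.round(2),"%.1g"%c)
q,c=ik(place(.008,0),RPL,k,sg,q); print(q.round(2),"%.1g"%c)
print(rel(A))
E
```

```text
[ 0.    0.17 -0.09 -1.05 -1.47  0.26]
place [ 0.52762145 -0.29928164  0.197145  ] [[0.05, -1.0, 0.03], [-0.87, -0.06, -0.5], [0.5, -0.0, -0.87]]
rotvec tool [-0.0074318   1.56055736 -0.01438485]
rot 0 [-0.11  0.15  0.14 -1.03 -1.7   0.1 ] 1e-27
rot 1 [ 0.13  0.07  0.21 -0.72 -1.61 -0.14] 1e-20
rot 2 [ 0.42  0.06  0.24 -0.38 -1.59 -0.4 ] 1e-19
rot 3 [ 0.67  0.1   0.25 -0.08 -1.66 -0.62] 7e-18
rot 4 [ 0.86  0.2   0.26  0.15 -1.78 -0.78] 5e-18
rot 5 [ 0.98  0.32  0.26  0.33 -1.91 -0.88] 2e-19
tr 1 [ 0.87  0.24  0.07  0.36 -1.78 -0.8 ] 3e-19
tr 2 [ 0.73  0.18 -0.07  0.4  -1.66 -0.71] 8e-19
tr 3 [ 0.57  0.15 -0.18  0.45 -1.52 -0.6 ] 2e-18
tr 4 [ 0.4   0.14 -0.25  0.5  -1.38 -0.49] 3e-31
tr 5 [ 0.22  0.17 -0.29  0.55 -1.25 -0.37] 6e-19
tr 6 [ 0.04  0.23 -0.28  0.59 -1.12 -0.26] 1e-23
[ 0.02  0.33 -0.5   0.72 -0.85 -0.47] 5e-28
(array([ -56.15923768,  -20.79262738, -100.33890495]), None)
```

```bash
python3 -m handwheel '[[[-10,-4,-17,0,0,0],[-15,-5,-28,0,0,0],[-15,-5,-28,0,0,0],[-15,-5,-28,0,0,0],[0,0,0,0,0.07,0],[0,0,0,0,0.14,0],[0,0,0,0,0.14,0],[0,0,0,0,0.14,0],[0,0,0,0,0.14,0],[0,0,0,0,0.14,0],[0,0,0,0,0.14,0],[0,0,0,0,0.14,0],[0,0,0,0,0.14,0],[0,0,0,0,0.14,0],[0,0,0,0,0.14,0],[0,0,0,0,0.14,0],[0,0,0,0,0,0],[0,0,0,0,0,0]]]'
python3 -c "
from h import *
s=env.read_state();print(s['width'],s['contact_force'],rel(place(.008,.14),RPL))
print(rel(s['ee_pos']+[0,0,.03])[0])"
```

```text
t: 16.65
ee_pos: [0.4421, 0.2, 0.307]
tcp_rot: [0.232, 0.692, -0.65, 0.211]
contact_force: [-0.0, 0.2, -2.8]
width: 0.0624
0.062423425002092026 [-0.03761305  0.20471249 -2.83827061] (array([352.71633975, -66.70949207, 368.56804085]), array([ 0.05151468, -0.11506711,  0.01557623]))
[ 17.81100653   1.43189282 -24.09808559]
```

```bash
python3 -m handwheel '[[[0,0,0,0.05,-0.115,0.016],[0,0,0,0,0,0]]]'
python3 -c "
from h import *
t=place(.008,.14);t[2]=env.read_state()['ee_pos'][2]
print(rel(t,RPL))"
```

```text
t: 16.85
ee_pos: [0.4421, 0.2014, 0.3031]
tcp_rot: [0.176, 0.704, -0.663, 0.186]
contact_force: [-0.7, -0.9, -1.0]
width: 0.0623
(array([438.66949231, -55.3901502 , 250.00188573]), array([0.00564963, 0.00284017, 0.00201478]))
```

```bash
python3 -m handwheel '[[[14,-2,8,0,0,0],[25,-3,14,0,0,0],[32,-4,18,0,0,0],[32,-4,18,0,0,0],[32,-4,18,0,0,0],[32,-4,18,0,0,0],[32,-4,18,0,0,0],[32,-4,18,0,0,0],[32,-4,18,0,0,0],[32,-4,18,0,0,0],[32,-4,18,0,0,0],[32,-4,18,0,0,0],[25,-4,14,0,0,0],[15,-2,9,0,0,0],[0,0,0,0,0,0],[0,0,0,0,0,0]]]'
python3 -c "
from h import *
print(rel(place(.008,.14),RPL),rel(place(.008,.03),RPL)[0])"
```

```text
t: 18.45
ee_pos: [0.5039, -0.2854, 0.2993]
tcp_rot: [0.173, 0.699, -0.672, 0.174]
contact_force: [-0.2, -0.1, -4.4]
width: 0.0622
(array([-26.04396377, -23.89197397,  79.13151112]), array([ 0.02268746,  0.0257248 , -0.0157154 ])) [-78.33368373 -24.80532156 175.90418796]
```

```bash
python3 -m handwheel '[[[-6,-6,20,0.022,0.025,-0.015],[-7,-6,20,0,0,0],[-7,-6,20,0,0,0],[-6,-6,19,0,0,0],[0,0,0,0,0,0],[0,0,0,0,0,0]]]'
python3 - <<'E'
from h import *
print(rel(place(.008,.04),RPL),rel(place(.008,.14),RPL)[0])
for n in ("top","scene"):
    p=vision.capture(n); print(n,[(k,np.round(landmark_of(p,k)[0]["xyz"],4).tolist()) for k in("seat","stop_face","yellow") if landmark_of(p,k)])
print("expected yellow",place(.008,.14)*0+SEAT+.063*MY+.14*Z)
E
```

```text
t: 19.05
ee_pos: [0.5273, -0.2991, 0.2178]
tcp_rot: [0.173, 0.703, -0.663, 0.19]
contact_force: [-0.2, -0.2, -2.9]
width: 0.0621
(array([-49.78951822,   0.41184967,  87.51847391]), array([-0.00313789,  0.00166058, -0.00171416])) [-0.15457683 -0.33256451  0.70938198]
top [('seat', [0.5277, -0.3607, 0.1135]), ('yellow', [0.5259, -0.2953, 0.2564])]
scene [('seat', [0.5335, -0.3645, 0.1182]), ('stop_face', [0.5165, -0.1337, 0.1139]), ('yellow', [0.5289, -0.298, 0.2587])]
expected yellow [ 0.52558952 -0.29507683  0.254     ]
```

The recognised jar position matches the expected one within 3–5 mm. Lowering.

```bash
python3 -m handwheel '[[[-8,0,14,0,0,0],[-10,0,17,0,0,0],[-10,0,17,0,0,0],[-9,0,16,0,0,0],[-7,0,13,0,0,0],[-5,0,9,0,0,0],[-2,0,4,0,0,0],[0,0,0,0,0,0],[0,0,0,0,0,0]]]'
python3 - <<'E'
from h import *
print(rel(place(.008,.01),RPL),rel(place(.008,0.002),RPL)[0])
p=vision.capture("scene"); q=vision.capture("top")
a=cv2.resize(p["img"][110:250,160:330],None,fx=4,fy=4)[:,:,::-1]; cv2.imwrite("pics/a.png",a)
E
```

```text
t: 20.6
ee_pos: [0.5309, -0.3001, 0.1123]
tcp_rot: [0.172, 0.703, -0.663, 0.192]
contact_force: [0.4, 0.6, -2.8]
width: 0.0627
(array([-13.43973709,   3.5519983 ,  21.29606079]), array([-8.01624828e-03,  8.97014811e-05, -2.92514799e-03])) [-17.4213256    3.6502198   28.23416612]
```

View pics/a.png

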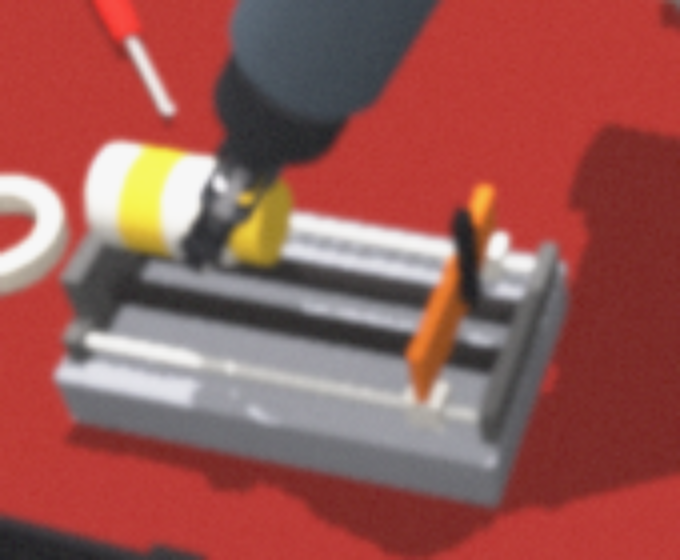

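The jar is level above the rollers (base at left by the plate, lid at right towards the stop). Correcting 3.5 mm in x and lowering.

```bash
python3 -m handwheel '[[[-3,2,5,0,0,0],[-4,1,6,-0.008,0,0],[-4,0,6,0,0,0],[-2,0,4,0,0,0],[0,0,0,0,0,0],[0,0,0,0,0,0]]]'
python3 -c "
from h import *
print(rel(place(.008,.004),RPL),rel(place(.008,0),RPL)[0])"
```

```text
t: 21.3
ee_pos: [0.5286, -0.2992, 0.0865]
tcp_rot: [0.174, 0.702, -0.664, 0.19]
contact_force: [-0.1, 0.2, -3.5]
width: 0.0624
(array([-2.66674225,  1.04307388,  4.60098936]), array([-1.45079772e-03,  5.59113288e-06, -3.62662092e-03])) [-4.6578444   1.07080552  8.0701021 ]
```

```bash
python3 -m handwheel '[[[-1.5,1,2.5,0,0,0],[-1,0,2,0,0,0],[0,0,0,0,0,0],[0,0,0,0,0,0]]]'; python3 -m handwheel '[[[-1,0,1.7,0,0,0],[0,0,0,0,0,0],[0,0,0,0,0,0]]]'; python3 -m handwheel '[[[-0.5,0,0.9,0,0,0],[0,0,0,0,0,0],[0,0,0,0,0,0]]]'
python3 -c "
from h import *
s=env.read_state();print(rel(place(.008,0),RPL)[0],s['contact_force'],s['wrist_torque'])"
```

```text
t: 21.7
ee_pos: [0.528, -0.2994, 0.0813]
tcp_rot: [0.174, 0.702, -0.664, 0.19]
contact_force: [0.3, -0.7, -3.6]
width: 0.0625
t: 22.0
ee_pos: [0.5283, -0.2994, 0.0795]
tcp_rot: [0.174, 0.702, -0.664, 0.19]
contact_force: [-0.4, 0.4, -2.7]
width: 0.0623
t: 22.3
ee_pos: [0.5284, -0.2994, 0.0785]
tcp_rot: [0.174, 0.702, -0.664, 0.19]
contact_force: [0.4, -0.2, -3.7]
width: 0.0622
[-0.84843379  0.75502034  1.07555859] [ 0.43487158 -0.20522826 -3.72642597] [ 2.15777595  0.1253552  -0.05664745]
```

```bash
for i in 1; do python3 -m handwheel '[[[-0.5,0,0.9,0,0,0],[0,0,0,0,0,0],[0,0,0,0,0,0]]]'; python3 -m handwheel '[[[-0.5,0,0.9,0,0,0],[0,0,0,0,0,0],[0,0,0,0,0,0]]]';  python3 -m handwheel '[[[-0.5,0,0.9,0,0,0],[0,0,0,0,0,0],[0,0,0,0,0,0]]]'; done | grep -E "ee_pos|force"
```

```text
ee_pos: [0.5284, -0.2994, 0.0774]
contact_force: [-0.2, -0.7, -3.8]
ee_pos: [0.5284, -0.2995, 0.0763]
contact_force: [0.2, 0.1, -3.1]
ee_pos: [0.5284, -0.2995, 0.0752]
contact_force: [0.1, 0.8, -2.7]
```

```bash
(python3 -m handwheel '[[[-0.5,0,0.9,0,0,0],[0,0,0,0,0,0],[0,0,0,0,0,0]]]'; python3 -m handwheel '[[[-0.5,0,0.9,0,0,0],[0,0,0,0,0,0],[0,0,0,0,0,0]]]') | grep -E "ee_pos|force"
python3 - <<'E'
from h import *
for n in ("top","scene"):
    p=vision.capture(n); print(n,[(k,np.round(landmark_of(p,k)[0]["xyz"],4).tolist()) for k in("seat","yellow") if landmark_of(p,k)])
E
```

```text
ee_pos: [0.5286, -0.2996, 0.0748]
contact_force: [-0.6, 1.1, -2.8]
ee_pos: [0.5287, -0.2998, 0.0748]
contact_force: [-1.2, -0.1, -1.7]
top [('seat', [0.528, -0.3611, 0.1121]), ('yellow', [0.5246, -0.2969, 0.111])]
scene [('seat', [0.534, -0.3607, 0.1175]), ('yellow', [0.5275, -0.2972, 0.1156])]
```

The force is unloading and z has stopped, so the jar rests on the rollers. Releasing and backing out along the tool axis.

```bash
python3 -m handwheel '[[[0,0,0,0,0,0],[0,0,0,0,0,0],[0,0,0,0,0,0],[0,0,0,0,0,0],[0,0,0,0,0,0],[0,0,0,0,0,0]]]' 0; python3 -m handwheel '[[[0,0,-6,0,0,0],[0,0,-10,0,0,0],[0,0,-15,0,0,0],[0,0,-20,0,0,0],[0,0,-25,0,0,0],[0,0,-30,0,0,0],[0,0,-30,0,0,0],[0,0,-30,0,0,0],[0,0,0,0,0,0]]]'
python3 - <<'E'
from h import *
for n in ("top","scene"):
    p=vision.capture(n); print(n,[(k,np.round(o["xyz"],4).tolist(),o["conf"]) for k in("seat","yellow","stop_face","stop_grip") for o in landmark_of(p,k)[:1]])
    cv2.imwrite(f"pics/b_{n}.png",p["img"][:,:,::-1])
p=vision.capture("wrist");cv2.imwrite("pics/b_w.png",p["img"][:,:,::-1])
a=cv2.imread("pics/b_scene.png")[110:250,160:330]; b=cv2.imread("pics/b_top.png")[150:290,330:490]
cv2.imwrite("pics/c.png",np.hstack([cv2.resize(a,(400,330)),cv2.resize(b,(377,330))]))
E
```

```text
t: 24.9
ee_pos: [0.5308, -0.3001, 0.0768]
tcp_rot: [0.173, 0.702, -0.663, 0.193]
contact_force: [0.8, -0.6, -0.0]
width: 0.0854
t: 25.8
ee_pos: [0.5228, -0.211, 0.2307]
tcp_rot: [0.171, 0.703, -0.663, 0.193]
contact_force: [0.1, -0.1, 0.2]
width: 0.0853
top [('seat', [0.528, -0.3581, 0.1134], 0.74), ('yellow', [0.5248, -0.2963, 0.1133], 0.88)]
scene [('seat', [0.5345, -0.362, 0.1168], 0.91), ('yellow', [0.5267, -0.297, 0.1157], 0.6), ('stop_face', [0.5154, -0.1363, 0.1146], 0.87), ('stop_grip', [0.5163, -0.1368, 0.1158], 0.68)]
```

View pics/c.png

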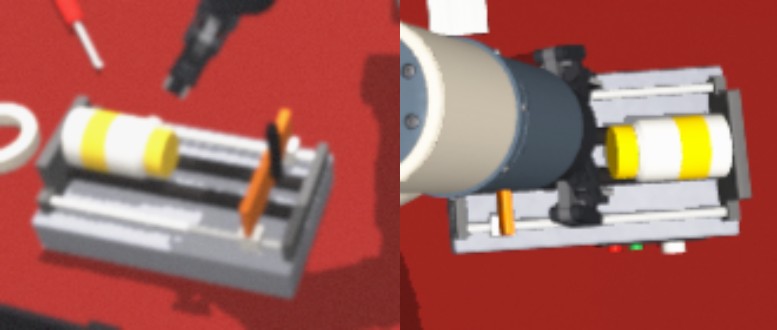

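The jar lies on both rollers with its base by the fixed plate and its lid towards the stop. The network's yellow y of −0.297 agrees. Next is the stop handle.

```bash
python3 - <<'E'
from kin import *
K=np.load("k.npy");k,sg=K[:13],K[13:]
H0=np.array([.517,-.1155,.142]); q=np.array(env.read_state()["qpos"])
for P in (H0+[0,0,.11],H0,H0-.13*MY):
    q,c=ik(P,DOWN,k,sg,q); print(q.round(2),"%.1g"%c)
print(rel(H0+[0,0,.11],DOWN))
E
```

```text
[ 0.08  0.21  0.16 -0.   -1.52 -0.03] 2e-17
[ 0.08  0.24 -0.07 -0.   -1.26 -0.03] 1e-25
[-0.17  0.34  0.06 -0.   -1.29  0.22] 8e-29
(array([-71.43217934,  -2.63608145, -71.70131465]), array([-0.00825943, -0.52192543,  0.00754623]))
```

```bash
python3 -m handwheel '[[[-12,0,-22,0,0,0],[-20,-1,-22,0,0,0],[-20,-1,-22,0,0,0],[-20,-1,-10,0,0,0],[0,0,0,-0.002,-0.13,0.002],[0,0,0,-0.002,-0.13,0.002],[0,0,0,-0.002,-0.13,0.002],[0,0,0,-0.002,-0.13,0.002],[0,0,0,0,0,0],[0,0,0,0,0,0]]]'
python3 - <<'E'
from h import *
print(rel([.517,-.1155,.252],DOWN))
p=vision.capture("wrist"); print([(k,np.round(o["xyz"],4).tolist(),round(o["conf"],2)) for k in("stop_grip","stop_face") for o in landmark_of(p,k)[:1]])
E
```

```text
t: 27.35
ee_pos: [0.5177, -0.1076, 0.2546]
tcp_rot: [-0.004, 0.726, -0.688, -0.006]
contact_force: [1.3, 0.6, 0.2]
width: 0.0853
(array([7.85042549, 1.13746109, 2.50885513]), array([0.0027361 , 0.0146495 , 0.00454086]))
[('stop_grip', [0.5183, -0.1166, 0.1645], 0.66), ('stop_face', [0.5167, -0.1309, 0.1162], 0.84)]
```

```bash
python3 -m handwheel '[[[8.5,0.5,0,0.003,0.014,0.004],[0,0,0,0,0,0],[0,0,20,0,0,0],[0,0,20,0,0,0],[0,0,20,0,0,0],[0,0,0,0,0,0],[0,0,0,0,0,0]]]'
python3 -c "
from h import *
print(rel([.5175,-.116,.142],DOWN))"
```

```text
t: 28.2
ee_pos: [0.5168, -0.1122, 0.1924]
tcp_rot: [0.002, 0.729, -0.685, 0.001]
contact_force: [0.2, 0.2, 0.7]
width: 0.0855
(array([ 3.54958798, -0.56933044, 50.46444162]), array([ 0.00163803, -0.00527123,  0.01210553]))
```

```bash
python3 -m handwheel '[[[3.5,-0.5,10,0,-0.005,0.012],[0,0,15,0,0,0],[0,0,13,0,0,0],[0,0,8,0,0,0],[0,0,3,0,0,0],[0,0,0,0,0,0],[0,0,0,0,0,0]]]'
python3 -m handwheel '[[[0,0,0,0,0,0],[0,0,0,0,0,0],[0,0,0,0,0,0],[0,0,0,0,0,0],[0,0,0,0,0,0],[0,0,0,0,0,0],[0,0,0,0,0,0],[0,0,0,0,0,0],[0,0,0,0,0,0],[0,0,0,0,0,0],[0,0,0,0,0,0],[0,0,0,0,0,0]]]' 1 40
```

```text
t: 28.9
ee_pos: [0.5209, -0.1167, 0.1455]
tcp_rot: [-0.002, 0.724, -0.69, 0.003]
contact_force: [-0.3, -0.4, 0.1]
width: 0.0855
t: 30.1
ee_pos: [0.518, -0.1175, 0.1473]
tcp_rot: [0.0, 0.724, -0.69, 0.002]
contact_force: [0.1, -0.3, 0.9]
width: 0.0148
```

Width 14.8 mm on the 16 mm bar (the jar also read about 1.5 mm under), so the handle is gripped. Sliding it.

```bash
python3 -c "
from h import *
print(rel(np.array([.518,-.1175,.1473])-.08*MY,DOWN))"
python3 -m handwheel '[[[4,0,0,0,0,0],[8,0,0,0,0,0],[10,0,0,0,0,0],[10,0,0,0,0,0],[10,0,0,0,0,0],[10,0,0,0,0,0],[10,0,0,0,0,0],[10,0,0,0,0,0],[6,0,0,0,0,0],[0,0,0,0,0,0],[0,0,0,0,0,0]]]'
python3 - <<'E'
from h import *
s=env.read_state();print(s["contact_force"],(np.array(s["ee_pos"])-[.518,-.1175,.1473])@np.c_[MX,MY])
for n in ("top","scene","wrist"):
    p=vision.capture(n); print(n,[(k,np.round(o["xyz"],4).tolist(),round(o["conf"],2)) for k in("stop_grip","stop_face","yellow","seat") for o in landmark_of(p,k)[:1]])
E
```

```text
(array([ 8.00131297e+01, -7.88594552e-02,  2.34429997e-01]), array([-0.00196951, -0.00241825, -0.00134583]))
t: 31.2
ee_pos: [0.5223, -0.203, 0.1474]
tcp_rot: [-0.001, 0.723, -0.69, 0.001]
contact_force: [-1.4, 2.5, 1.5]
width: 0.0147
[-1.38653071  2.52286283  1.51186173] [ 2.74115558e-05 -8.55617846e-02]
top [('stop_grip', [0.523, -0.2037, 0.1687], 0.46), ('stop_face', [0.5237, -0.2176, 0.1133], 0.59), ('yellow', [0.5259, -0.2952, 0.1125], 0.54), ('seat', [0.5294, -0.3581, 0.1144], 0.55)]
scene [('stop_grip', [0.5181, -0.2044, 0.1674], 0.63), ('stop_face', [0.5204, -0.2185, 0.114], 0.89), ('yellow', [0.5274, -0.2986, 0.1158], 0.67), ('seat', [0.5316, -0.361, 0.1167], 0.74)]
wrist [('stop_grip', [0.5246, -0.2059, 0.1665], 0.79), ('stop_face', [0.5229, -0.2199, 0.1149], 0.61), ('yellow', [0.5211, -0.2971, 0.1113], 0.76), ('seat', [0.526, -0.218, 0.1155], 0.52)]
```

```bash
python3 -m handwheel '[[[3,0,0,0,0,0],[3,0,0,0,0,0],[3,0,0,0,0,0],[3,0,0,0,0,0],[3,0,0,0,0,0],[3,0,0,0,0,0]]]' | grep -E "ee_pos|force"
python3 -m handwheel '[[[2,0,0,0,0,0],[2,0,0,0,0,0]]]' | grep -E "ee_pos|force"
python3 -m handwheel '[[[2,0,0,0,0,0],[2,0,0,0,0,0]]]' | grep -E "ee_pos|force"
python3 -m handwheel '[[[1,0,0,0,0,0],[1,0,0,0,0,0]]]' | grep -E "ee_pos|force"
```

```text
ee_pos: [0.5231, -0.2201, 0.1473]
contact_force: [-0.5, 1.5, 0.6]
ee_pos: [0.5233, -0.2244, 0.1474]
contact_force: [-0.5, 3.4, 2.7]
ee_pos: [0.5235, -0.2277, 0.1474]
contact_force: [-1.1, 3.9, 1.1]
ee_pos: [0.5235, -0.2295, 0.1473]
contact_force: [-0.8, 3.8, 2.3]
```

```bash
for i in 1; do python3 -m handwheel '[[[1,0,0,0,0,0],[1,0,0,0,0,0]]]'; python3 -m handwheel '[[[1,0,0,0,0,0],[1,0,0,0,0,0]]]';python3 -m handwheel '[[[1,0,0,0,0,0],[1,0,0,0,0,0]]]'; done | grep -E "ee_pos|force"
```

```text
ee_pos: [0.5236, -0.2314, 0.1473]
contact_force: [-1.3, 4.1, 1.8]
ee_pos: [0.5237, -0.2328, 0.1474]
contact_force: [-1.2, 9.8, 4.8]
ee_pos: [0.5237, -0.2326, 0.1473]
contact_force: [-1.3, 8.5, 3.7]
```

```bash
python3 -m handwheel '[[[3,0,0,0,0,0],[3,0,0,0,0,0],[2,0,0,0,0,0]]]' | grep -E "ee_pos|force"
python3 - <<'E'
from h import *
for n in ("top","scene"):
    p=vision.capture(n); print(n,[(k,np.round(o["xyz"],4).tolist(),round(o["conf"],2)) for k in("stop_face","yellow","seat","blue","green") for o in landmark_of(p,k)[:1]])
E
```

```text
ee_pos: [0.5237, -0.2322, 0.1473]
contact_force: [-2.2, 9.5, 4.5]
top [('stop_face', [0.5273, -0.2478, 0.1128], 0.7), ('seat', [0.53, -0.3597, 0.1126], 0.72), ('blue', [0.6419, 0.2317, 0.0628], 0.66), ('green', [0.5344, 0.2225, 0.0571], 0.68)]
scene [('stop_face', [0.5204, -0.2522, 0.1156], 0.89), ('yellow', [0.5292, -0.3048, 0.118], 0.91), ('seat', [0.5348, -0.3625, 0.1158], 0.75), ('blue', [0.6465, 0.2311, 0.0626], 0.89), ('green', [0.5449, 0.223, 0.0611], 0.97)]
```

The stop no longer advances and the force has plateaued at 9.5 N. The face-to-seat distance reads 110–112 mm for a 110 mm jar. Relaxing, releasing and rising clear.

```bash
python3 -m handwheel '[[[0,0,0,0,0,0],[0,0,0,0,0,0]]]' | grep force; python3 -m handwheel '[[[0,0,0,0,0,0],[0,0,0,0,0,0],[0,0,0,0,0,0],[0,0,0,0,0,0],[0,0,0,0,0,0],[0,0,0,0,0,0],[0,0,0,0,0,0],[0,0,0,0,0,0]]]' 0; python3 -m handwheel '[[[0,0,-5,0,0,0],[0,0,-10,0,0,0],[0,0,-20,0,0,0],[0,0,-30,0,0,0],[0,0,-30,0,0,0],[0,0,-30,0,0,0],[-30,0,-30,0,0,0],[-40,0,-10,0,0,0],[-40,0,0,0,0,0],[-40,0,0,0,0,0],[-40,0,0,0,0,0],[-40,0,0,0,0,0],[-30,0,0,0,0,0],[0,0,0,0,0,0],[0,0,0,0,0,0]]]'
python3 - <<'E'
from h import *
for n in ("top","scene"):
    p=vision.capture(n); print(n,[(k,np.round(o["xyz"],4).tolist(),round(o["conf"],2)) for k in("stop_face","yellow","seat","blue","green") for o in landmark_of(p,k)[:1]])
    if n=="top":
        H=hsv(p); 
        m=lambda lo,hi:(H[...,0]>=lo)&(H[...,0]<=hi)&(H[...,1]>140)&(H[...,2]>110)
        win=np.zeros(H.shape[:2],bool); win[165:270,340:485]=1
        yl=np.argwhere(win&m(25,34)); og=np.argwhere(win&m(8,21))
        # rows near jar axis: gap between lid and stop along the image
        for r in (205,210,215,220):
            print(r,"orange",np.ptp(og[og[:,0]==r][:,1]) if (og[:,0]==r).any() else None,og[og[:,0]==r][:,1].max(initial=0),"lid starts",yl[yl[:,0]==r][:,1].min(initial=999))
        print("orange xy",bp(p,og.mean(0)[::-1],.13))
E
```

```text
contact_force: [-0.9, 3.6, 2.1]
t: 35.65
ee_pos: [0.5238, -0.2356, 0.1472]
tcp_rot: [-0.008, 0.724, -0.689, -0.006]
contact_force: [-0.6, -0.9, 0.5]
width: 0.0852
t: 37.15
ee_pos: [0.5096, 0.0287, 0.337]
tcp_rot: [-0.013, 0.723, -0.69, -0.001]
contact_force: [-0.2, -0.7, -0.4]
width: 0.0851
top [('stop_face', [0.5259, -0.2505, 0.1147], 0.6), ('yellow', [0.5239, -0.3057, 0.1108], 0.71), ('seat', [0.5297, -0.3613, 0.1131], 0.88), ('blue', [0.5286, -0.3605, 0.1117], 0.56)]
205 orange 4 424 lid starts 426
210 orange None 0 lid starts 426
215 orange 0 425 lid starts 426
220 orange 4 426 lid starts 427
orange xy [[ 0.52164935 -0.24449075  0.13      ]]
scene [('yellow', [0.5277, -0.3045, 0.117], 0.87), ('seat', [0.5325, -0.3619, 0.1166], 0.71), ('blue', [0.6444, 0.2316, 0.0633], 0.7), ('green', [0.5395, 0.2249, 0.061], 0.67)]
```

```bash
python3 -c "
from h import *
print(env.read_state()['contact_force'],ticket.close_job())"
```

```text
the job is handed in; nothing more can be done
[ 0.81018962 -0.7875641  -0.24937316] None
```

I laid the yellow-lidded jar on the two rollers with its lid towards the stop and let go. I then gripped the stop's handle, slid the stop up to the jar and released it. I handed the job in with the arm clear, after about 37 s of robot time; no verdict was reported.

**Snug fit:** The stop slid at about 4 N while pushing the jar, then stalled at about 9.5 N. Stop face to end plate measured 110.8 mm for a 110 mm jar. In the last top picture the lid and the stop are 1–2 pixels apart, and the jar's centre (y about −0.305) puts its base at the plate within a millimetre or two.

**Other jars:** Blue and green read at their starting positions to within about 6 mm in the scene camera. In the last top picture the network put "blue" on the mill with low confidence (0.56), a false hit, and did not report green. The scene view was normal for both. I had used all 12 picture views by then, so these last checks are numbers only.

**What went wrong on the way:**
- **First approach:** the direction I chose was out of reach, so I re-planned it.
- **Wrong turn:** a turn in the wrong direction took the last joint to −3.054 rad against the listed −3.05 limit. I turned it back at once.
- **First grip:** it caught the jar short of its full width, pushing it about 4 mm within the tray, so I released and regripped deeper.
- **Width readings:** the gripper width read 1–2 mm below the true sizes throughout.

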